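# Open the display cage by drawing its spring bolt with the hooked rod

### The arm

A 6-joint arm with a two-finger parallel gripper is mounted at the origin on a cart in front of the work surface, level with it; the furniture and walls round the work are solid. World frame = base frame: x ahead of the robot, y to its left, z up, the work surface at z = 0. Lengths are in m, angles in rad, forces in N, time in s.
With the tool pointing down it reaches from about 0.4 to 0.925 m from the base axis. Payload 12.5 kg.
Tool frame: the origin (TCP) lies at the very end of the fingers, on their centre line; the grasp point (between the pads) lies 19 mm behind it; z points along the fingers, y is the line along which they close (so a half turn about z gives the same grasp; the last joint's range is limited). The gripper opens to 95 mm and grips with 3 to 60 N. Pads are 20 mm wide; open, the fingers measure 119 mm over their backs; the gripper's body (75 mm by 180 mm) begins 59 mm behind the grasp point.
Start: joints at [1.105, 0.491, 1.559, -0, 1.092, -0.106], TCP at [0.22, 0.585, 0.215] pointing down, gripper open.
Joint ranges: [-3.1, 3.1], [-0.84, 2.19], [0.05, 2.79], [-1.13, 4.28], [0.06, 2.93], [-2.69, 2.69]. Speed limits (rad/s): [2.22, 2.22, 2.79, 3.14, 3.14, 3.14].

### API

Orientations are given as [roll, pitch, yaw] about the fixed x, y, z axes, in that order (R = Rz(yaw) Ry(pitch) Rx(roll)).
In Python, from station import sensors, get_image, arm gives the robot as it stands. The module is installed in compiled form; this text tells all that it offers.
- The arm moves only by the shell command python3 -m crank 'ROWS'. ROWS is JSON, a list of rows, each a list of 7 numbers: the turn, a rotation vector about the tool's x, y, z in degrees, then the shift along the tool's x, y, z in mm, then the opening, from 0 (shut) to 1 (fully open). A call has 1 to 5 rows; each row is the pose to reach, as a shift and turn from the pose commanded when the call began, along the tool's axes at that moment; what a row does not reach only later rows make up. A row lasts 1/8 s, in which the tool goes at most 62.5 mm and 10.7 degrees, less where a joint would pass 70% of its speed; a pose out of reach is approached as far as the arm can. A call with a gripper value outside its range is refused whole. The fingers move at their own pace and stop on an object; the grip force is fixed at half the most. Time passes only in rows, so rows that repeat a pose let the fingers close. It gives the time, the measured TCP pose, the force, the opening and the grip force at its end, in the units of the state.
- sensors.get_state(): the state, without advancing time (a new reading comes with each control period).
- get_image(name): name is "side" or "top"; returns a dict with "image" (384x512x3 uint8, blue, green, red), "fx", "fy", "cx", "cy" (pixels), "eye" and "orientation" of the camera in the world. Camera axes: x right, y down, z forward; pixel columns grow to the right and rows downward; lengths in m; the calibration is good to about 2 mm. A picture is of the moment at which its call begins. There is no depth.
- arm.finish_job(): hands the job in; it is judged then, once.
The state is a dict: "clock": time; "joint_pos": joint angles; "joint_vel": joint speeds; "effort": joint torques, N m; "position": TCP position; "orientation": TCP orientation; "wrist_force": force on the tool from outside, world axes, zero at the start; "moment": the same for the moment, N m; "width": finger opening in m; "grasp_force": force on a finger pad.
Only numpy, scipy, OpenCV 4.12 (cv2) and the standard library are available. Lean on these libraries where they do the work, as an engineer would, in place of code of your own. Each camera call takes 0.05 s, during which the arm holds its last target. There are 200 camera calls.

### The job

The end flap of the mesh display cage is held shut by a spring bolt inside, too far behind the narrow hand slot for a hand. Take the hooked rod from its rest, reach in through the slot, hook the bolt's handle from behind and draw the bolt back until you feel it come up against its stop and the flap drops open, without straining the bolt; then let the bolt ease forward again under the hook instead of letting it snap, and lay the rod back in its rest as you found it. Touch the cage only with the rod, and leave the cups on show and the other things where they stand.

Things in the scene. Friction and masses are not known exactly. Their poses are not given: they have to be found in the camera images.
- hook_rod: hooked rod: 8 mm steel bar along x, from a ball end (14 mm) at x = -73 mm to the toe at x = +125 mm, which bends straight down (-z) and ends 32 mm below the bar's middle line. Wooden grip 70 (x) x 14 (y) x 22 (z) mm round the origin, on that line: take it there, across y, from above. 0.14 to 0.23 kg, centre of mass about 15 mm toward the toe. In its rest z is up
- hook_toe (a point): centre of the round end of the rod's toe, 125 mm ahead of and 28 mm below the rod's origin (radius 4 mm)
- rest: fixed rod rest: plywood strip with two steel forks, 6 mm thick, at x = -50 and +85 mm, each with a U notch 11 mm wide, flared to 35 mm at its top 85 mm above the bench. Origin: underside, below the middle of the rod's grip; x points along the rod to the toe. The rod lies with its axes parallel to the rest's and its origin 60 mm above the rest's
- case: fixed display cage, 130 deep (x) x 280 wide (y) x 116 high mm: wire mesh (solid to the touch), aluminium frame, 10 mm plywood base. Origin: centre of the underside; x points to the back; the front, toward the robot, is x = -65 mm. The two cups stand at y > -20 mm, fenced off by a low wire at y = -36 mm; the bolt lies at y < -45 mm
- front_slot (a point): centre of the open hand slot in the cage's front face: free from y = -133 to y = -46 mm and from z = 10 to z = 108 mm in the cage's frame; the roof mesh inside is also 108 mm up. This point: x = -65, y = -89, z = 59 mm
- bolt_handle (a point): middle of the bolt's handle: level round bar 10 mm thick along the cage's y, free from y = -97 to -63 mm, where a black ball of 16 mm ends it. Bolt shot: 62 mm behind the front face, 45 mm up. Between y = -97 and -117 lie the bolt and its barrel (up to z = 57 mm); the flap's staple, 80 to 86 mm behind the front face, reaches in to y = -95 mm
- bolt (a joint): draw of the bolt toward the cage's front (its -x), m; 0 = shot. Its spring pushes back: 4 N at 0, rising 60 N/m; friction adds 1 to 2 N. A hard stop ends the draw somewhere between 0.02 and 0.05 (not told, differs each time); the flap is freed only in the last 3 mm before it. Its fixings bear 15 N. Let go when drawn, it snaps back hard
- flap (a joint): angle of the end flap (aluminium plate 92 mm high at the cage's -y end, hinged along its lower edge), rad; 0 = shut, grows as it drops outward, 1.5 = lying open. Once the bolt frees it, it drops by itself in about a second
- cup_a: small mortar tealight cup, 57 mm wide, 60 high, standing in the cage (on show); origin at its underside
- cup_b: second small tealight cup, 57 mm wide, 58 high, in the cage; origin at its underside
- pot_a: tapered mortar pot 98 mm wide, 98 high, at the back between cage and rest; origin at its underside
- pot_c: square mortar pot 109 mm wide, 100 high, right of the cage near the front edge; origin at its underside
- pot_d: round mortar pot 97 mm wide, 102 high, at the back, left of the rest; origin at its underside
- measure: tape measure standing on the bench between cage and rest, 36 x 86 x 64 mm; origin at its underside
- oil_brush: flat brush, 191 mm long, 15 mm high, lying in front of the rest; origin at its underside

How it is judged:
On the way, in this order (a step that is already met when the one before it is completed fails the run):
1. the hooked rod draws the bolt (value of joint bolt above 0.01 m and contact force between hook_rod and case above 3 N), for 0.1 s.
2. the flap has dropped open (value of joint flap above 1.2 rad), for 0.1 s.
At the end, for the whole second after the job is handed in: the flap is down (over 1.2 rad), the bolt is back forward (within 4 mm of shot), and the rod lies at rest in both forks: its origin within 15 mm along, 6 mm across and 6 mm in height of its place (60 mm above the rest's origin), toe forward and hanging down (within 0.35 rad) (value of joint flap above 1.2 rad and value of joint bolt below 0.004 m and x of hook_rod in the frame of rest between -0.015 and 0.015 m and y of hook_rod in the frame of rest between -0.006 and 0.006 m and z of hook_rod in the frame of rest between 0.054 and 0.066 m and angle between hook_rod's own z axis and vertical below 0.35 rad and x of hook_toe in the frame of rest above 0.1 m and linear speed of hook_rod below 0.02 m/s); the robot touches nothing.
It fails at once if the bolt or the cage is strained: the rod presses on it with more than 15 N (contact force between hook_rod and case above 15 N).
It fails at once if the bolt is let go and snaps forward (faster than 0.5 m/s) (velocity of joint bolt below -0.5 m/s).
It fails at once if the gripper or arm touches the cage, bolt or flap (contact force between any of the fingers, the arm and case above 1 N).
It fails at once if a cup on show is shifted by more than 15 mm or tipped (distance of any of cup_a, cup_b from where it was at the start of the episode above 0.015 m or angle between any of cup_a, cup_b's own z axis and vertical above 0.3 rad).
It fails at once if a thing standing by is shifted by more than 30 mm (distance of any of pot_a, pot_c, measure, oil_brush from where it was at the start of the episode above 0.03 m).
It also fails if it takes over 70 s, if anything falls off the work surface, if the arm or the gripper's body presses on something with over 40 N, if the wrist force passes 120 N, or if a joint passes its speed limit or range.

## Working session

There is one attempt and no reset: what is moved stays moved. The work goes in short steps, Python scripts to look and compute and a shell command to move; the robot and the scene stay as the last step left them, time stands still between calls to the robot, and variables do not carry over. Pictures are saved under pics/ and viewed, at most 10 in all, crops included, and the job is handed in when it is done.

```bash
mkdir -p pics; python3 - <<'E'
from station import sensors,get_image
import cv2,numpy as np
s=sensors.get_state();print(s)
for n in("side","top"):
    d=get_image(n);cv2.imwrite(f"pics/{n}0.png",d["image"]);np.save(f"pics/{n}0.npy",d["image"])
    print(n,{k:v for k,v in d.items() if k!="image"})
E
```

```text
{'clock': 0.0, 'joint_pos': array([ 1.10538784e+00,  4.91583559e-01,  1.55943875e+00,  1.21622085e-05,
        1.09170646e+00, -1.05584686e-01]), 'joint_vel': array([ 0.00076392, -0.00019195, -0.0008099 , -0.00022499, -0.00064592,
       -0.00046569]), 'effort': array([ 2.84691254e-03, -6.12626910e+01, -2.58173704e+01,  6.92936475e-02,
        4.82453650e-02, -1.10187218e-04]), 'position': array([0.21992714, 0.58477126, 0.21405053]), 'orientation': array([-3.14046401e+00, -1.30459388e-04,  2.78176317e+00]), 'wrist_force': array([0.17697751, 0.40951783, 0.40946341]), 'moment': array([ 0.0100708 , -0.01641227,  0.03014129]), 'grasp_force': 0.0, 'width': 0.09485604744432381}
side {'fx': 459.5739406970431, 'fy': 459.5739406970431, 'cx': 246.55026156145175, 'cy': 195.2372817726363, 'eye': array([0.4857327 , 1.09591499, 0.9918401 ]), 'orientation': array([-2.25265789, -0.01291971, -3.09625973])}
top {'fx': 359.16045191578075, 'fy': 359.16045191578075, 'cx': 254.2242530438938, 'cy': 192.78202444576763, 'eye': array([ 0.2936509 , -0.0314838 ,  1.23163264]), 'orientation': array([-2.95332163,  0.02433177, -1.55885832])}
```

View pics/side0.png

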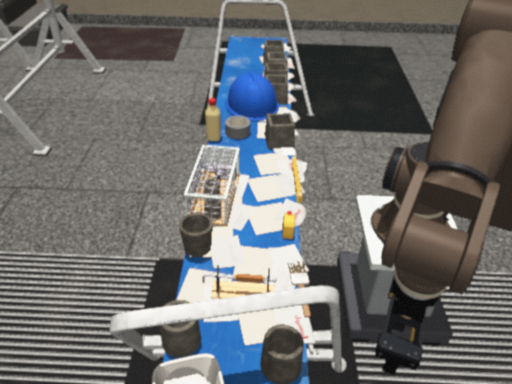

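View pics/top0.png

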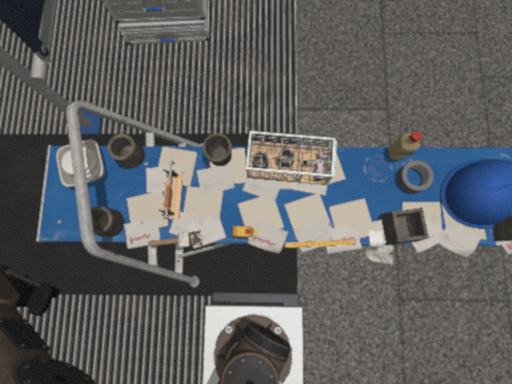

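The side view shows the rest at about (240,285) and the cage at about (215,185). In the top view the rest is at (173,195) and the cage at (291,158). Next I'll enlarge both.

```bash
python3 - <<'E'
import cv2,numpy as np
s=cv2.imread("pics/side0.png");t=cv2.imread("pics/top0.png")
def c(im,x,y,w,h,W,H):
    k=cv2.resize(im[y:y+h,x:x+w],(W,H),interpolation=cv2.INTER_CUBIC)
    return k
# rest: both 8x/..; 
a=np.hstack([c(s,190,255,100,50,400,200)[:, :400],c(t,140,155,50,75,400,600)[:200]]) if 0 else None
R=np.hstack([c(t,145,155,50,75,400,600),np.vstack([c(s,195,262,80,40,400,200),c(s,195,262,40,40,400,400)])])
C=np.hstack([c(t,240,125,100,70,400,280)]+[c(s,180,140,70,49,400,280)])
C2=np.hstack([c(t,295,130,50,40,400,320),c(s,180,140,70,56,400,320)])
C2=np.hstack([c(t,295,130,50,60,400,480)])
big=np.hstack([c(t,240,125,100,75,400,300),c(t,290,128,60,45,400,300)])
big=np.vstack([big,np.hstack([c(s,180,140,80,60,400,300),c(s,185,140,60,45,400,300)])])
cv2.imwrite("pics/rest1.png",R);cv2.imwrite("pics/cage1.png",big)
E
```

```text
(no output)
```

View pics/rest1.png

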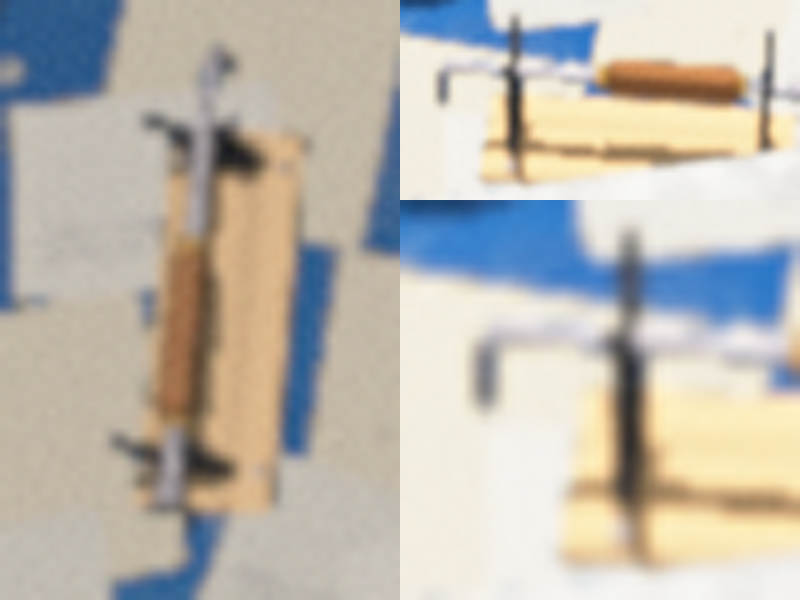

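View pics/cage1.png

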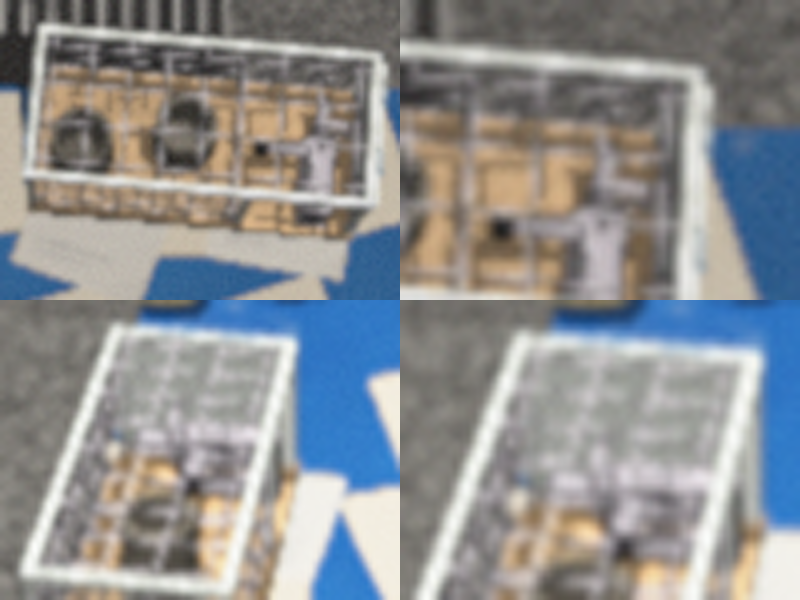

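The rod crop shows the grip running from top-view pixel (168.5,185) to (167.5,207) with the bend at (172,161). The cage crop shows the roof corners and the black handle ball, at about (305,162.5) in the top view and (218,177) in the side view. I'll fit poses to these.

```bash
cat > geo.py <<'E'
import numpy as np
from scipy.optimize import least_squares
from scipy.spatial.transform import Rotation as Ro
CAM={"side":(459.574,246.550,195.237,[0.4857327,1.09591499,0.9918401],[-2.25265789,-0.01291971,-3.09625973]),
"top":(359.1605,254.224,192.782,[0.2936509,-0.0314838,1.23163264],[-2.95332163,0.02433177,-1.55885832])}
def proj(n,P):
    f,cx,cy,e,o=CAM[n];q=Ro.from_euler("xyz",o).inv().apply(np.atleast_2d(P)-e)
    return np.c_[f*q[:,0]/q[:,2]+cx,f*q[:,1]/q[:,2]+cy]
def tri(obs):
    return least_squares(lambda p:np.ravel([proj(n,p)[0]-uv for n,uv in obs]),[.6,0,.05])
def fit(obs,x0):
    # obs: (cam,uv,local xyz); params x,y,z,yaw
    def r(p):
        R=Ro.from_euler("z",p[3])
        return np.ravel([proj(n,R.apply(l)+p[:3])[0]-uv for n,uv,l in obs])
    return least_squares(r,x0,loss="soft_l1")
E
python3 - <<'E'
from geo import *
np.set_printoptions(precision=4,suppress=True)
T=lambda x,y,s,ox,oy:(ox+(x+.5)/s-.5,oy+(y+.5)/s-.5)
rt=lambda x,y:T(x,y,8,145,155); rs=lambda x,y:T(x,y,5,195,262)
o=[("top",rt(188,241),[.035,0,.008]),("top",rt(180,414),[-.035,0,.006]),("top",rt(171,503),[-.080,0,0]),("top",rt(218,48),[.129,0,0]),
("side",rs(203,75),[.035,0,0]),("side",rs(346,84),[-.035,0,0]),("side",rs(43,68),[.126,0,0]),("side",rs(43,101),[.125,0,-.032])]
r=fit(o,[.6,.3,.06,0]);print("rod",r.x,"\n",r.fun.reshape(-1,2))
ct=lambda x,y:T(x,y,4,240,125); cs=lambda x,y:T(x,y,5,180,140); cz=lambda x,y:T(x,y,20/3,290,128); sz=lambda x,y:T(x,y,20/3,185,140)
L=lambda x,y,z:[x/1e3,y/1e3,z/1e3]
h=112
o=[("top",ct(40,28),L(62,137,h)),("top",ct(383,56),L(62,-137,h)),("top",ct(376,205),L(-62,-137,h)),("top",ct(30,178),L(-62,137,h)),
("side",cs(115,29),L(62,-137,h)),("side",cs(295,42),L(-62,-137,h)),("side",cs(25,272),L(62,137,h)),("side",cs(234,287),L(-62,137,h))]
r=fit(o,[.7,0,.0,0]);print("cage",r.x,"\n",r.fun.reshape(-1,2))
b=tri([("top",cz(100,230)),("side",sz(222,248))]);print("ball",b.x,b.fun)
print("ball in cage",Ro.from_euler("z",-r.x[3]).apply(b.x-r.x[:3]))
E
```

```text
rod [ 0.5029  0.2879  0.0551 -0.0334] 
 [[ 0.4536  1.0575]
 [-0.2834  0.2082]
 [ 0.0878  2.8042]
 [-0.224  -1.2437]
 [ 0.9799  0.0814]
 [-1.2796  0.105 ]
 [-1.0244 -0.8728]
 [-0.0919  0.4443]]
cage [ 0.6374 -0.1198 -0.0034 -0.076 ] 
 [[ 1.1831  0.7164]
 [-0.8853  0.0175]
 [-0.9432 -0.3272]
 [ 0.2418 -0.3537]
 [ 0.4634 -0.2328]
 [-0.5714 -0.1023]
 [ 1.0565 -0.361 ]
 [-0.6042  0.1545]]
ball [ 0.6294 -0.171   0.0399] [ 0.0213 -0.196   0.1889  0.0639]
ball in cage [-0.0042 -0.0516  0.0432]
```

```bash
python3 - <<'E'
from geo import *
import cv2
np.set_printoptions(precision=4,suppress=True)
T=lambda x,y,s,ox,oy:(ox+(x+.5)/s-.5,oy+(y+.5)/s-.5)
rt=lambda x,y:T(x,y,8,145,155); rs=lambda x,y:T(x,y,5,195,262)
o=[("top",rt(188,241),[.035,0,.008]),("top",rt(180,414),[-.035,0,.006]),("top",rt(218,48),[.129,0,0]),
("side",rs(203,75),[.035,0,0]),("side",rs(346,84),[-.035,0,0]),("side",rs(43,68),[.126,0,0]),("side",rs(43,101),[.125,0,-.032])]
r=fit(o,[.6,.3,.06,0]);print("rod",r.x,"\n",r.fun.reshape(-1,2))
p=r.x
def draw(n,box,s,segs,pose,col):
    im=cv2.imread(f"pics/{n}0.png");x,y,w,h=box
    k=cv2.resize(im[y:y+h,x:x+w],(w*s,h*s),interpolation=cv2.INTER_CUBIC)
    for a,b in segs:
        q=(proj(n,Ro.from_euler("z",pose[3]).apply(np.array([a,b])/1e3)+pose[:3])-[x,y]+.5)*s
        cv2.line(k,*[tuple(int(v) for v in u) for u in q],col,1,cv2.LINE_AA)
    return k
g=[([x,-7,11],[x,7,11]) for x in(-35,35)]+[([-35,y,11],[35,y,11]) for y in(-7,7)]+[([-80,0,0],[125,0,0]),([125,0,0],[125,0,-32]),([-50,-17,25],[-50,17,25]),([85,-17,25],[85,17,25])]
C=[]
c=[-.5,0,0]
for z in(0,116):
    q=[[-65,-140,z],[65,-140,z],[65,140,z],[-65,140,z]];C+=[(q[i],q[(i+1)%4]) for i in range(4)]
C+=[([-3,-97,45],[-3,-55,45]),([-65,-133,10],[-65,-46,10]),([-65,-46,10],[-65,-46,108]),([-65,-133,10],[-65,-133,108])]
cp=np.array([.6374,-.1198,0,-.076])
a=draw("top",(145,155,50,75),8,g,p,(0,0,255)); b=draw("side",(195,262,80,50),5,g,p,(0,0,255))
d=draw("top",(240,125,100,80),4,C,cp,(0,0,255)); e=draw("side",(180,140,80,70),5,C,cp,(0,0,255))
M=np.zeros((600,800,3),np.uint8);M[:,:400]=a[:600];M[:250,400:]=b;M[250:600,400:]=e
cv2.imwrite("pics/ov1.png",M);cv2.imwrite("pics/ov2.png",cv2.resize(d,(800,640))[:600])
E
```

```text
rod [ 0.5022  0.2877  0.0549 -0.0306] 
 [[ 0.4882  1.2718]
 [-0.1914  0.4271]
 [-0.2643 -1.0369]
 [ 1.2487  0.0865]
 [-1.0097  0.0546]
 [-0.7665 -0.7966]
 [ 0.162   0.5187]]
```

View pics/ov1.png

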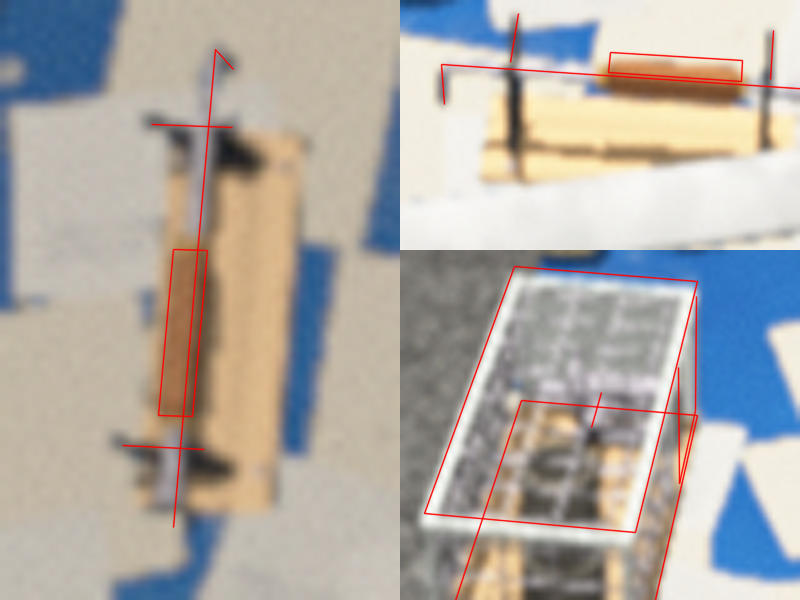

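View pics/ov2.png

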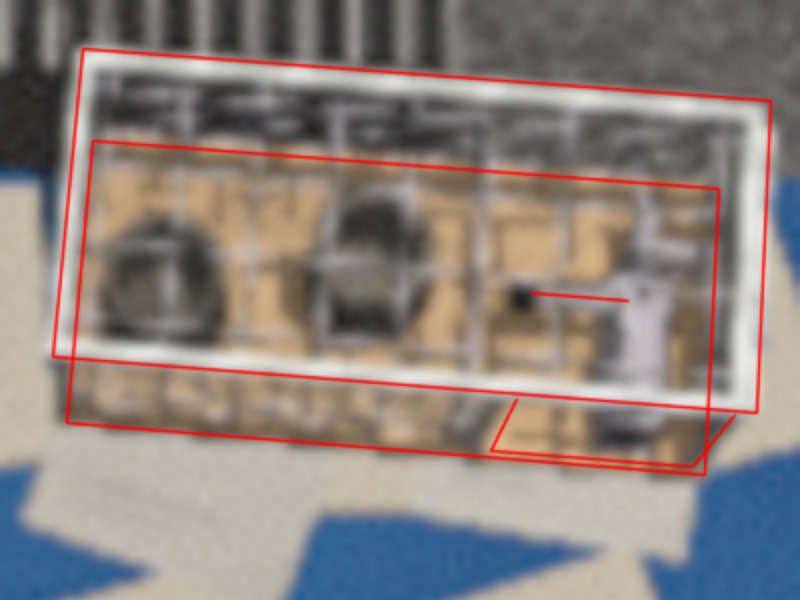

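The overlay matches the cage very well and the rod to about 2 mm. The white tube arch near the rest could be in the way, so I'll locate it along with the tape, and work out the first move.

```bash
cat >> geo.py <<'E'
def rows_to(goal,yaw,pitch=0.,roll=np.pi):
    from station import sensors
    s=sensors.get_state();R=Ro.from_euler("xyz",s["orientation"]);G=Ro.from_euler("ZYX",[yaw,pitch,roll])
    print("now",s["position"].round(4),s["orientation"].round(4),"t",round(s["clock"],2),"F",s["wrist_force"].round(1))
    print("turn deg",np.degrees((R.inv()*G).as_rotvec()).round(2),"shift mm",(R.inv().apply(np.array(goal)-s["position"])*1e3).round(1))
E
python3 - <<'E'
from geo import *
np.set_printoptions(precision=4,suppress=True)
for nm,a,b in(("back corner",(78,107),(118,325)),("front corner",(88,245),(335,293)),("tape",(243,231),(289,222)),("pot_c",(408,225),(281,130)),("front end",(194,281),(335,370))):
    r=tri([("top",a),("side",b)]);print(nm,r.x,r.fun)
rows_to([.5025,.288,.16],-.033)
rows_to([.5025,.288,.16],-.033+np.pi)
E
```

```text
back corner [0.761  0.5491 0.1951] [ 0.0455 -0.5547  0.3383  0.1384]
front corner [0.3229 0.4632 0.2216] [-0.7087  3.4942 -2.6862 -0.2891]
tape [0.3907 0.0366 0.0315] [-0.0609  0.3666 -0.3393 -0.0658]
pot_c [ 0.413  -0.508   0.0349] [-0.1635  1.1342 -1.3537 -0.3348]
front end [ 0.2105  0.2733 -0.4003] [ 0.3302 -1.5718  1.1935  0.1088]
now [0.2199 0.5848 0.2141] [-3.1406 -0.0001  2.7818] t 0.1 F [-0.9 -0.4  0.1]
turn deg [ -0.02   0.08 161.27] shift mm [-369.  -178.2   54.3]
now [0.2199 0.5848 0.2141] [-3.1406 -0.0001  2.7818] t 0.1 F [-0.9 -0.4  0.1]
turn deg [ -0.05  -0.01 -18.73] shift mm [-369.  -178.2   54.3]
```

```bash
python3 -m crank '[[0,0,0,0,0,-60,1],[0,0,0,0,0,-120,1],[0,0,-6,-40,-20,-135,1],[0,0,-12,-90,-43,-135,1],[0,0,-18.7,-145,-70,-135,1]]'; python3 -c "
from geo import *
rows_to([.5025,.288,.16],-.033+np.pi)"
```

```text
clock: 0.72
position: [0.3317, 0.4673, 0.3495]
orientation: [-3.142, -0.0, 3.113]
wrist_force: [0.9, 0.4, -0.2]
width: 0.0949
grasp_force: 0.0
now [0.3317 0.4673 0.3495] [-3.1416e+00 -1.0000e-04  3.1130e+00] t 0.72 F [ 0.9  0.4 -0.2]
turn deg [-0.   -0.    0.25] shift mm [-175.8 -174.3  189.5]
```

```bash
python3 -m crank '[[0,0,0,-45,-43,0,1],[0,0,0,-90,-87,0,1],[0,0,0,-135,-130,30,1],[0,0,0,-176,-174,80,1],[0,0,0,-176,-174,140,1]]'; python3 - <<'E'
from geo import *
rows_to([.5025,.288,.041],-.033+np.pi)
from station import get_image
import cv2
a=get_image("top")["image"];b=get_image("side")["image"]
f=lambda i,x,y,w,h:cv2.resize(i[y:y+h,x:x+w],(400,600),interpolation=cv2.INTER_CUBIC)
cv2.imwrite("pics/pre.png",cv2.hconcat([f(a,125,140,80,120),f(b,180,190,100,150)]))
E
```

```text
clock: 1.35
position: [0.5012, 0.2891, 0.2224]
orientation: [3.14, 0.003, 3.106]
wrist_force: [0.3, 0.4, -0.6]
width: 0.0954
grasp_force: 0.0
now [0.5012 0.2891 0.2224] [3.1404e+00 2.8000e-03 3.1055e+00] t 1.35 F [ 0.3  0.4 -0.6]
turn deg [ 0.07  0.16 -0.18] shift mm [ -0.8  -1.2 181.4]
```

View pics/pre.png

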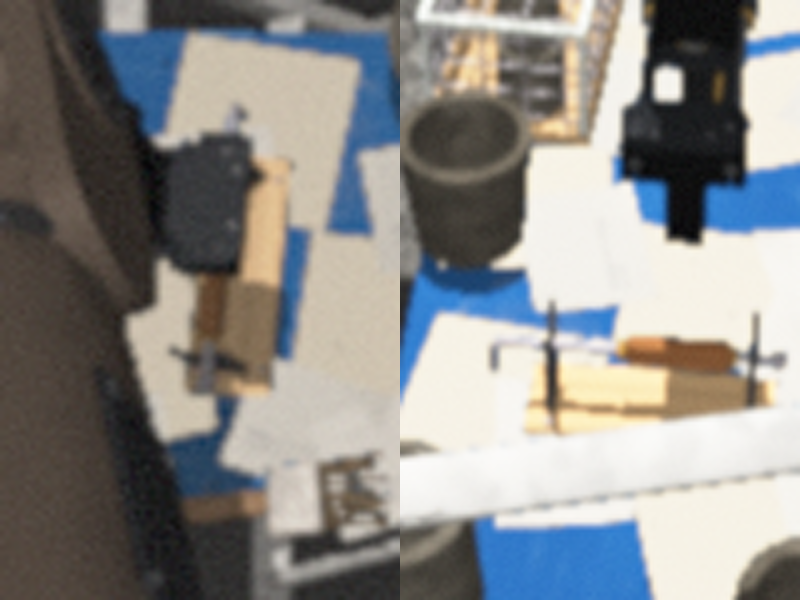

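The arm is above the rest, and the ball end is now visible in the side view at (275.8,280) with the toe at (203,278). I'll descend and check the rod's position along its axis at the same time.

```bash
python3 -m crank '[[0,0,0,-1,0,45,1],[0,0,0,-1,0,90,1],[0,0,0,-1,0,130,1],[0,0,0,-1,0,130,1]]'; python3 - <<'E'
from geo import *
np.set_printoptions(precision=4,suppress=True)
for z in(.06,.055):
  for yaw in(-.03,-.06):
    P=Ro.from_euler("z",yaw).apply([[-.073,0,0],[.125,0,0],[.125,0,-.032],[.035,0,0],[-.035,0,0]])+[.5022,.2877,z]
    print(z,yaw,proj("side",P).round(1).tolist())
rows_to([.5025,.288,.041],-.033+np.pi)
E
```

```text
clock: 1.95
position: [0.4994, 0.2916, 0.0926]
orientation: [-3.14, -0.003, 3.109]
wrist_force: [0.8, -0.0, 0.8]
width: 0.0949
grasp_force: 0.0
0.06 -0.03 [[277.3, 278.1], [202.7, 273.2], [203.3, 281.1], [236.4, 275.4], [262.9, 277.2]]
0.06 -0.06 [[277.2, 278.8], [202.9, 272.1], [203.5, 280.1], [236.5, 275.1], [262.8, 277.5]]
0.055 -0.03 [[277.2, 279.4], [202.8, 274.4], [203.3, 282.3], [236.4, 276.7], [262.8, 278.4]]
0.055 -0.06 [[277.1, 280.0], [203.0, 273.4], [203.6, 281.3], [236.5, 276.4], [262.8, 278.7]]
now [0.4994 0.2916 0.0926] [-3.1404 -0.0028  3.109 ] t 1.95 F [ 0.8 -0.   0.8]
turn deg [-0.07 -0.16  0.02] shift mm [-3.4 -3.5 51.6]
```

```bash
python3 -m crank '[[0,0,0,-3,-3,25,1],[0,0,0,-3,-3,50,1],[0,0,0,-3,-3,51,1],[0,0,0,-3,-3,51,1]]';  python3 -m crank '[[0,0,0,0,0,0,0.3],[0,0,0,0,0,0,0.1],[0,0,0,0,0,0,0],[0,0,0,0,0,0,0],[0,0,0,0,0,0,0]]'
```

```text
clock: 2.45
position: [0.5039, 0.2886, 0.0441]
orientation: [3.14, 0.002, 3.109]
wrist_force: [-0.2, 0.4, 0.4]
width: 0.0951
grasp_force: 0.0
clock: 3.08
position: [0.503, 0.2879, 0.0418]
orientation: [3.142, -0.0, 3.108]
wrist_force: [0.3, -0.7, -0.0]
width: 0.0507
grasp_force: 0.0
```

```bash
python3 -m crank '[[0,0,0,0,0,0,0],[0,0,0,0,0,0,0],[0,0,0,0,0,0,0],[0,0,0,0,0,0,0],[0,0,0,0,0,0,0]]'; python3 -m crank '[[0,0,0,0,0,0,0],[0,0,0,0,0,0,0]]'
```

```text
clock: 3.7
position: [0.503, 0.2879, 0.0419]
orientation: [3.141, 0.0, 3.108]
wrist_force: [-0.2, 0.9, 0.2]
width: 0.014
grasp_force: 30.0
clock: 3.95
position: [0.503, 0.2879, 0.0419]
orientation: [3.141, 0.0, 3.108]
wrist_force: [0.0, 0.6, -0.1]
width: 0.0139
grasp_force: 30.0
```

```bash
python3 -m crank '[[0,0,0,0,0,-20,0],[0,0,0,0,0,-60,0],[0,0,0,0,0,-110,0],[0,0,0,0,0,-140,0],[0,0,0,0,0,-140,0]]'; python3 - <<'E'
from geo import *
rows_to([.412,-.183,.18],-.076+np.pi)
E
```

```text
clock: 4.58
position: [0.5036, 0.2881, 0.1836]
orientation: [3.14, 0.003, 3.108]
wrist_force: [-0.2, -0.4, -2.8]
width: 0.0135
grasp_force: 30.0
now [0.5036 0.2881 0.1836] [3.14   0.0033 3.1082] t 4.58 F [-0.2 -0.4 -2.8]
turn deg [0.09 0.19 2.44] shift mm [  75.8 -473.9    2.6]
```

```bash
python3 -m crank '[[0,0,0,15,-40,0,0],[0,0,0,30,-95,0,0],[0,0,1,45,-150,0,0],[0,0,2,60,-205,0,0],[0,0,2.4,76,-260,0,0]]'; python3 -m crank '[[0,0,0,0,-55,0,0],[0,0,0,0,-110,0,0],[0,0,0,0,-160,0,0],[0,0,0,0,-190,0,0],[0,0,0,0,-190,0,0]]'; python3 - <<'E'
from geo import *
rows_to([.412,-.183,.075],-.076+np.pi)
from station import get_image
import cv2
a=get_image("top")["image"];b=get_image("side")["image"]
cv2.imwrite("pics/top2.png",a);cv2.imwrite("pics/side2.png",b)
f=lambda i,x,y,w,h:cv2.resize(i[y:y+h,x:x+w],(400,600),interpolation=cv2.INTER_CUBIC)
cv2.imwrite("pics/cagepre.png",cv2.hconcat([f(a,265,120,80,120),f(b,180,120,100,150)]))
E
```

```text
clock: 5.2
position: [0.4169, 0.0291, 0.1804]
orientation: [-3.142, -0.002, 3.066]
wrist_force: [1.5, -0.7, -2.1]
width: 0.0139
grasp_force: 30.0
clock: 5.82
position: [0.4033, -0.1602, 0.1803]
orientation: [3.141, -0.002, 3.063]
wrist_force: [-0.6, 0.2, -1.7]
width: 0.0137
grasp_force: 30.0
now [ 0.4033 -0.1602  0.1803] [ 3.1406e+00 -2.2000e-03  3.0633e+00] t 5.83 F [-0.6  0.2 -1.7]
turn deg [ 0.06 -0.12 -0.13] shift mm [-10.7 -22.1 105.3]
```

View pics/cagepre.png

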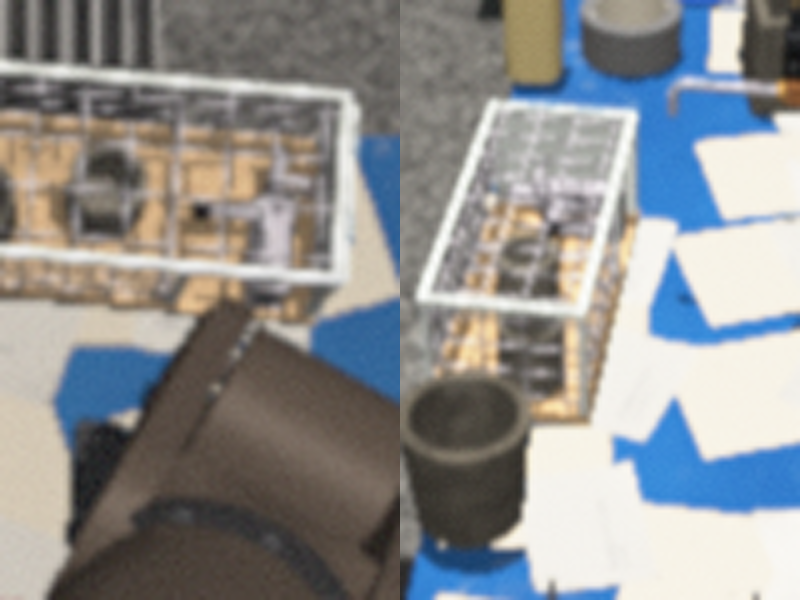

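The rod is held level beside the cage, with the bend at side pixel (249,140.5), the toe end at (248,147) and the grip's front end at (275,142.5). I'll compare those with the prediction.

```bash
python3 - <<'E'
from geo import *
P=Ro.from_euler("z",-.078).apply([[.125,0,0],[.125,0,-.032],[.035,0,0]])+[.4033,-.1602,.1993]
print(proj("side",P).round(1))
E
python3 -m crank '[[0,0,0,-5,-22,30,0],[0,0,0,-10,-22,70,0],[0,0,0,-10,-22,105,0],[0,0,0,-10,-22,105,0],[0,0,0,-10,-22,105,0]]'
python3 - <<'E'
from geo import *
c=Ro.from_euler("z",-.076)
for X in(-.220,-.112): rows_to(c.apply([X,-.080,0])+[.6374,-.1198,.075],-.076+np.pi)
E
```

```text
[[248.1 138.6]
 [247.9 147. ]
 [275.9 140.8]]
clock: 6.55
position: [0.4128, -0.1811, 0.0776]
orientation: [-3.142, 0.0, 3.067]
wrist_force: [0.1, -0.4, -1.5]
width: 0.0135
grasp_force: 30.0
now [ 0.4128 -0.1811  0.0776] [-3.1415e+00  3.0000e-04  3.0673e+00] t 6.55 F [ 0.1 -0.4 -1.5]
turn deg [-0.    0.02  0.1 ] shift mm [ 0.7 -1.8  2.6]
now [ 0.4128 -0.1811  0.0776] [-3.1415e+00  3.0000e-04  3.0673e+00] t 6.55 F [ 0.1 -0.4 -1.5]
turn deg [-0.    0.02  0.1 ] shift mm [-107.3   -2.     2.6]
```

```bash
python3 -m crank '[[0,0,0,-15,-2,2,0],[0,0,0,-30,-2,2,0],[0,0,0,-45,-2,2,0],[0,0,0,-60,-2,2,0],[0,0,0,-60,-2,2,0]]'; python3 -m crank '[[0,0,0,-12,0,0,0],[0,0,0,-24,0,0,0],[0,0,0,-36,0,0,0],[0,0,0,-47,0,0,0],[0,0,0,-47,0,0,0]]';python3 - <<'E'
from geo import *
c=Ro.from_euler("z",-.076)
rows_to(c.apply([-.112,-.080,0])+[.6374,-.1198,.043],-.076+np.pi)
from station import get_image
import cv2
a=get_image("top")["image"];b=get_image("side")["image"]
f=lambda i,x,y,w,h:cv2.resize(i[y:y+h,x:x+w],(400,600),interpolation=cv2.INTER_CUBIC)
cv2.imwrite("pics/in.png",cv2.hconcat([f(a,290,120,60,90),f(b,190,130,60,90)]))
E
```

```text
clock: 7.18
position: [0.4731, -0.1881, 0.0747]
orientation: [-3.141, 0.0, 3.067]
wrist_force: [-0.6, -0.2, -1.8]
width: 0.0138
grasp_force: 30.0
clock: 7.8
position: [0.5196, -0.1916, 0.0747]
orientation: [-3.142, 0.0, 3.067]
wrist_force: [-0.4, 0.5, -3.3]
width: 0.0139
grasp_force: 30.0
now [ 0.5196 -0.1916  0.0747] [-3.1416e+00  3.0000e-04  3.0667e+00] t 7.8 F [-0.4  0.5 -3.3]
turn deg [-0.    0.02  0.06] shift mm [ 0.   0.6 31.7]
```

View pics/in.png

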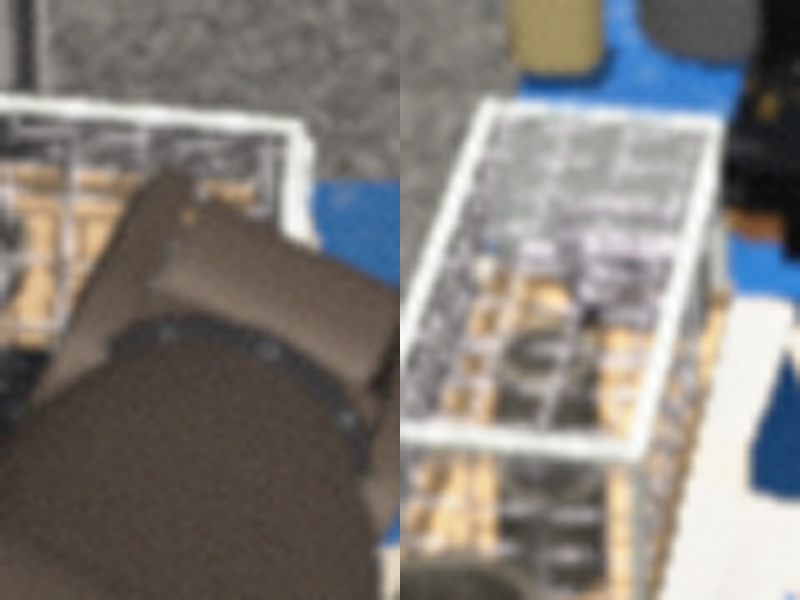

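The rod is inside the slot with the cage undisturbed, though the bar is lost in the mesh. I'll lower it behind the handle in steps and watch the force.

```bash
python3 -m crank '[[0,0,0,0,0,4,0],[0,0,0,0,0,8,0],[0,0,0,0,0,12,0],[0,0,0,0,0,12,0]]'; python3 -m crank '[[0,0,0,0,0,4,0],[0,0,0,0,0,8,0],[0,0,0,0,0,11,0],[0,0,0,0,0,11,0]]'
```

```text
clock: 8.4
position: [0.5187, -0.1916, 0.0624]
orientation: [3.141, -0.001, 3.066]
wrist_force: [0.3, -0.0, -2.7]
width: 0.0139
grasp_force: 30.0
clock: 8.9
position: [0.5189, -0.1916, 0.0516]
orientation: [3.141, -0.0, 3.066]
wrist_force: [-0.5, -0.4, -2.4]
width: 0.0137
grasp_force: 30.0
```

```bash
python3 -m crank '[[0,0,0,0,0,4,0],[0,0,0,0,0,8,0],[0,0,0,0,0,8,0]]'; python3 -m crank '[[0,0,0,2,0,0,0],[0,0,0,4,0,0,0],[0,0,0,4,0,0,0]]'
```

```text
clock: 9.28
position: [0.5188, -0.1915, 0.0435]
orientation: [3.141, -0.001, 3.066]
wrist_force: [-0.3, -0.4, -0.8]
width: 0.0137
grasp_force: 30.0
clock: 9.65
position: [0.5148, -0.1913, 0.0439]
orientation: [3.142, 0.0, 3.066]
wrist_force: [0.7, -0.4, -1.9]
width: 0.0136
grasp_force: 30.0
```

```bash
python3 -m crank '[[0,0,0,2,0,0,0],[0,0,0,3,0,0,0],[0,0,0,3,0,0,0]]'; python3 -m crank '[[0,0,0,2,0,0,0],[0,0,0,3,0,0,0],[0,0,0,3,0,0,0]]';python3 -m crank '[[0,0,0,2,0,0,0],[0,0,0,4,0,0,0],[0,0,0,4,0,0,0]]'
```

```text
clock: 10.02
position: [0.5122, -0.1912, 0.0439]
orientation: [-3.141, 0.001, 3.066]
wrist_force: [1.7, -0.1, -2.8]
width: 0.0137
grasp_force: 30.0
clock: 10.4
position: [0.5095, -0.191, 0.0439]
orientation: [-3.141, 0.001, 3.066]
wrist_force: [5.6, 0.2, -4.6]
width: 0.0137
grasp_force: 30.0
clock: 10.78
position: [0.5053, -0.1907, 0.0439]
orientation: [-3.141, 0.001, 3.066]
wrist_force: [4.3, 0.2, -3.5]
width: 0.0136
grasp_force: 30.0
```

```bash
python3 -m crank '[[0,0,0,2,0,0,0],[0,0,0,4,0,0,0],[0,0,0,6,0,0,0],[0,0,0,6,0,0,0]]'; python3 -m crank '[[0,0,0,2,0,0,0],[0,0,0,4,0,0,0],[0,0,0,5,0,0,0],[0,0,0,5,0,0,0]]'
```

```text
clock: 11.28
position: [0.4994, -0.1902, 0.044]
orientation: [-3.141, 0.001, 3.066]
wrist_force: [5.7, -0.6, -3.4]
width: 0.0139
grasp_force: 30.0
clock: 11.78
position: [0.4945, -0.1899, 0.044]
orientation: [-3.141, 0.001, 3.066]
wrist_force: [6.7, 0.2, -3.5]
width: 0.0135
grasp_force: 30.0
```

```bash
python3 -m crank '[[0,0,0,1,0,0,0],[0,0,0,1,0,0,0]]'; python3 -m crank '[[0,0,0,1,0,0,0],[0,0,0,1,0,0,0]]'; python3 -m crank '[[0,0,0,1,0,0,0],[0,0,0,1,0,0,0]]'
```

```text
clock: 12.02
position: [0.4936, -0.1898, 0.044]
orientation: [-3.141, 0.001, 3.066]
wrist_force: [5.3, 0.4, -3.9]
width: 0.0139
grasp_force: 30.0
clock: 12.28
position: [0.4926, -0.1897, 0.0439]
orientation: [-3.141, 0.001, 3.066]
wrist_force: [6.2, -0.1, -3.8]
width: 0.0137
grasp_force: 30.0
clock: 12.52
position: [0.4916, -0.1897, 0.0439]
orientation: [-3.141, 0.001, 3.066]
wrist_force: [6.2, 0.6, -3.8]
width: 0.0138
grasp_force: 30.0
```

```bash
cat > ok.py <<'E'
import sys
from station import sensors
s=sensors.get_state();f=s["wrist_force"];print(s["position"].round(4),f.round(1),round(s["clock"],2))
sys.exit(0 if f[0]<float(sys.argv[1]) else 1)
E
c(){ python3 ok.py 8.5; }
python3 -m crank '[[0,0,0,1,0,0,0],[0,0,0,1,0,0,0]]' >/dev/null && c && python3 -m crank '[[0,0,0,1,0,0,0],[0,0,0,1,0,0,0]]' >/dev/null && c && python3 -m crank '[[0,0,0,1,0,0,0],[0,0,0,1,0,0,0]]' >/dev/null && c && python3 -m crank '[[0,0,0,1,0,0,0],[0,0,0,1,0,0,0]]' >/dev/null && c && python3 -m crank '[[0,0,0,1,0,0,0],[0,0,0,1,0,0,0]]' >/dev/null && c && python3 -m crank '[[0,0,0,1,0,0,0],[0,0,0,1,0,0,0]]' >/dev/null && c
```

```text
[ 0.4906 -0.1896  0.044 ] [ 6.1  0.8 -3.3] 12.78
[ 0.4896 -0.1895  0.0439] [ 6.1  0.6 -4.1] 13.03
[ 0.4886 -0.1894  0.0439] [ 5.5  1.9 -4.4] 13.28
[ 0.4876 -0.1894  0.044 ] [ 6.1  0.7 -3.2] 13.53
[ 0.4866 -0.1893  0.0439] [ 6.   0.9 -4.1] 13.78
[ 0.4856 -0.1893  0.044 ] [ 6.3  0.5 -3.9] 14.03
```

```bash
c(){ python3 ok.py 8.7; }
python3 -m crank '[[0,0,0,1,0,0,0],[0,0,0,1,0,0,0]]' >/dev/null && c && python3 -m crank '[[0,0,0,1,0,0,0],[0,0,0,1,0,0,0]]' >/dev/null && c && python3 -m crank '[[0,0,0,1,0,0,0],[0,0,0,1,0,0,0]]' >/dev/null && c && python3 -m crank '[[0,0,0,1,0,0,0],[0,0,0,1,0,0,0]]' >/dev/null && c && python3 -m crank '[[0,0,0,1,0,0,0],[0,0,0,1,0,0,0]]' >/dev/null && c && python3 -m crank '[[0,0,0,1,0,0,0],[0,0,0,1,0,0,0]]' >/dev/null && c&& python3 -m crank '[[0,0,0,1,0,0,0],[0,0,0,1,0,0,0]]' >/dev/null && c && python3 -m crank '[[0,0,0,1,0,0,0],[0,0,0,1,0,0,0]]' >/dev/null && c
```

```text
[ 0.4846 -0.1891  0.044 ] [ 7.   1.1 -4.2] 14.28
[ 0.4836 -0.1891  0.044 ] [ 6.5  0.2 -4.5] 14.53
[ 0.4827 -0.189   0.044 ] [ 6.1  0.3 -4.2] 14.78
[ 0.4816 -0.1889  0.044 ] [ 5.   0.9 -3.7] 15.03
[ 0.4806 -0.1888  0.0439] [ 5.9  0.5 -4.5] 15.28
[ 0.4796 -0.1888  0.044 ] [ 5.1  1.3 -4. ] 15.53
[ 0.4786 -0.1887  0.0439] [ 6.1  0.8 -3.5] 15.78
[ 0.4783 -0.1888  0.044 ] [ 9.2 -0.2 -5.2] 16.02
```

The force jumped to 9.2 N and the arm lagged, so this looks like the stop. I'll hold here and check the force and the flap.

```bash
python3 -m crank '[[0,0,0,0,0,0,0],[0,0,0,0,0,0,0],[0,0,0,0,0,0,0],[0,0,0,0,0,0,0],[0,0,0,0,0,0,0]]'; python3 -m crank '[[0,0,0,0,0,0,0],[0,0,0,0,0,0,0],[0,0,0,0,0,0,0],[0,0,0,0,0,0,0],[0,0,0,0,0,0,0]]'; python3 - <<'E'
from station import get_image
import cv2
a=get_image("top")["image"];b=get_image("side")["image"]
f=lambda i,x,y,w,h:cv2.resize(i[y:y+h,x:x+w],(400,600),interpolation=cv2.INTER_CUBIC)
cv2.imwrite("pics/flap.png",cv2.hconcat([f(a,290,110,80,120),f(b,190,110,80,120)]))
E
```

```text
clock: 16.65
position: [0.4783, -0.1888, 0.044]
orientation: [-3.141, 0.003, 3.067]
wrist_force: [10.0, 1.1, -4.9]
width: 0.0134
grasp_force: 30.0
clock: 17.27
position: [0.4783, -0.1888, 0.044]
orientation: [-3.141, 0.003, 3.067]
wrist_force: [9.3, 1.1, -5.5]
width: 0.0135
grasp_force: 30.0
```

View pics/flap.png

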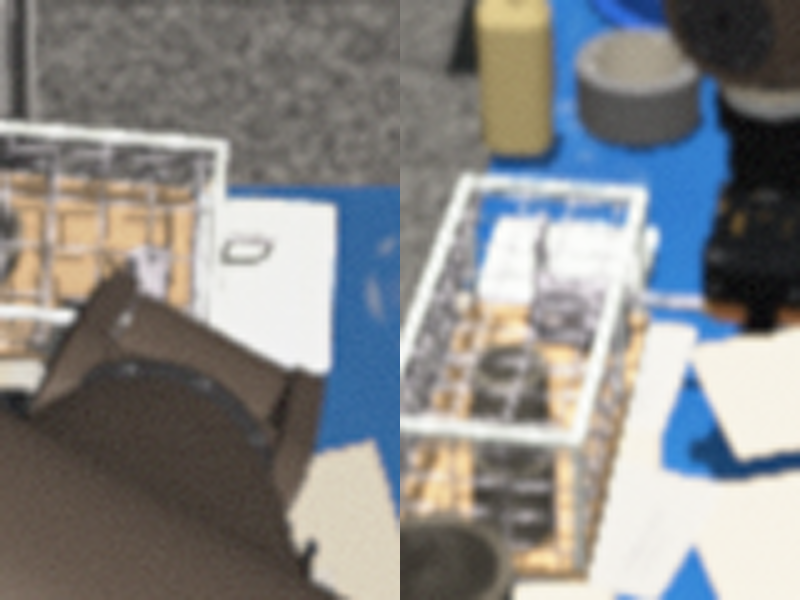

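The flap lies open on the right of the cage. Now I'll ease the bolt forward slowly under the hook.

```bash
python3 -m crank '[[0,0,0,-2,0,0,0],[0,0,0,-5,0,0,0],[0,0,0,-8,0,0,0],[0,0,0,-11,0,0,0],[0,0,0,-14,0,0,0]]'; python3 -m crank '[[0,0,0,-3,0,0,0],[0,0,0,-6,0,0,0],[0,0,0,-9,0,0,0],[0,0,0,-12,0,0,0],[0,0,0,-15,0,0,0]]'; python3 -m crank '[[0,0,0,-2,0,0,0],[0,0,0,-4,0,0,0],[0,0,0,-6,0,0,0],[0,0,0,-9,0,0,0],[0,0,0,-9,0,0,0]]'
```

```text
clock: 18.0
position: [0.4912, -0.1895, 0.0438]
orientation: [3.142, 0.0, 3.066]
wrist_force: [3.6, 1.2, -2.6]
width: 0.0137
grasp_force: 30.0
clock: 18.62
position: [0.5061, -0.1907, 0.0438]
orientation: [3.141, -0.0, 3.066]
wrist_force: [2.8, -0.7, -2.4]
width: 0.0139
grasp_force: 30.0
clock: 19.25
position: [0.5147, -0.1912, 0.0437]
orientation: [3.141, -0.001, 3.066]
wrist_force: [0.3, 0.7, -2.2]
width: 0.0141
grasp_force: 30.0
```

```bash
python3 -m crank '[[0,0,0,-2,0,0,0],[0,0,0,-4,0,0,0],[0,0,0,-4,0,-4,0],[0,0,0,-4,0,-8,0],[0,0,0,-4,0,-12,0]]'; python3 -m crank '[[0,0,0,0,0,-5,0],[0,0,0,0,0,-10,0],[0,0,0,0,0,-15,0],[0,0,0,0,0,-19,0],[0,0,0,0,0,-19,0]]'
```

```text
clock: 19.88
position: [0.5189, -0.1916, 0.0562]
orientation: [3.142, 0.0, 3.066]
wrist_force: [0.2, 0.5, -2.2]
width: 0.014
grasp_force: 30.0
clock: 20.5
position: [0.5191, -0.1917, 0.0751]
orientation: [-3.141, 0.001, 3.066]
wrist_force: [-0.1, 0.6, -2.1]
width: 0.0141
grasp_force: 30.0
```

```bash
python3 -m crank '[[0,0,0,12,0,0,0],[0,0,0,25,0,0,0],[0,0,0,38,0,0,0],[0,0,0,51,0,0,0],[0,0,0,64,0,0,0]]'; python3 -m crank '[[0,0,0,15,0,0,0],[0,0,0,30,0,0,0],[0,0,0,44,0,0,0],[0,0,0,44,0,-50,0],[0,0,0,44,0,-105,0]]'; python3 - <<'E'
from geo import *
rows_to([.503,.2879,.18],3.108)
from station import get_image
import cv2
b=get_image("side")["image"]
cv2.imwrite("pics/s3.png",b)
E
```

```text
clock: 21.12
position: [0.4542, -0.1868, 0.0749]
orientation: [3.142, 0.0, 3.066]
wrist_force: [-0.3, -0.7, -1.4]
width: 0.0139
grasp_force: 30.0
clock: 21.75
position: [0.4103, -0.1833, 0.1806]
orientation: [3.141, -0.002, 3.066]
wrist_force: [0.6, 0.3, -2.2]
width: 0.0138
grasp_force: 30.0
now [ 0.4103 -0.1833  0.1806] [ 3.1406e+00 -1.7000e-03  3.0659e+00] t 21.75 F [ 0.6  0.3 -2.2]
turn deg [ 0.06 -0.1  -2.41] shift mm [-56.8 476.9   1. ]
```

I've used all ten picture views. To check for rod slip numerically, I'll go back to the earlier pre-cage pose and compare with that saved picture.

```bash
python3 -m crank '[[0,0,0,5,12,0,0],[0,0,0,9,23,0,0],[0,0,0,9,23,0,0],[0,0,0,9,23,0,0]]'; python3 - <<'E'
from geo import *
from station import get_image,sensors
import cv2
s=sensors.get_state();print(s["position"].round(4),s["orientation"].round(4))
b=get_image("side")["image"];a=cv2.imread("pics/side2.png")
print("gripper+rod vs old:")
for nm,(x,y,w,h) in {"toe":(243,135,12,16),"bar":(252,136,16,10),"grip":(270,136,16,12)}.items():
    t=a[y:y+h,x:x+w];S=b[y-6:y+h+6,x-6:x+w+6]
    u=lambda i:cv2.resize(i,None,fx=4,fy=4,interpolation=cv2.INTER_CUBIC)
    m=cv2.matchTemplate(u(S),u(t),cv2.TM_CCOEFF_NORMED);_,v,_,l=cv2.minMaxLoc(m)
    print(nm,round(v,3),l[0]/4-6,l[1]/4-6)
P=lambda p,yaw:proj("side",Ro.from_euler("z",yaw-np.pi).apply([[.125,0,0],[.035,0,0]])+p+[0,0,.019])
print("expected shift",(P(s["position"],s["orientation"][2])-P(np.array([.4033,-.1602,.1803]),3.0633)).round(2).tolist())
E
```

```text
clock: 22.3
position: [0.4039, -0.1597, 0.1791]
orientation: [3.141, -0.001, 3.067]
wrist_force: [0.2, -0.4, -2.9]
width: 0.0138
grasp_force: 30.0
[ 0.4039 -0.1597  0.1791] [ 3.1410e+00 -1.1000e-03  3.0668e+00]
gripper+rod vs old:
toe 0.978 -0.25 0.25
bar 0.977 0.0 0.25
grip 0.988 -0.25 0.0
expected shift [[-0.22, 0.45], [-0.21, 0.4]]
```

The rod hasn't slipped, so I'll carry it back to the rest.

```bash
python3 -m crank '[[0,0,0,-5,40,-10,0],[0,0,0,-10,95,-15,0],[0,0,0,-20,150,-15,0],[0,0,0,-30,205,-15,0],[0,0,0,-40,260,-15,0]]'; python3 -m crank '[[0,0,0,-8,55,0,0],[0,0,-1,-14,110,0,0],[0,0,-2.4,-20,170,0,0],[0,0,-2.4,-25,190,0,0],[0,0,-2.4,-25,190,0,0]]';  python3 -c "
from geo import *
rows_to([.503,.2879,.18],3.108)"
```

```text
clock: 22.98
position: [0.4639, 0.0981, 0.1946]
orientation: [3.142, -0.0, 3.066]
wrist_force: [0.5, -0.1, -2.2]
width: 0.0136
grasp_force: 30.0
clock: 23.6
position: [0.5027, 0.2845, 0.194]
orientation: [-3.141, -0.001, 3.109]
wrist_force: [-0.2, -0.5, -1.2]
width: 0.0133
grasp_force: 30.0
now [0.5027 0.2845 0.194 ] [-3.1411e+00 -1.0000e-03  3.1095e+00] t 23.6 F [-0.2 -0.5 -1.2]
turn deg [-0.03 -0.06  0.09] shift mm [-0.2  3.4 14. ]
```

```bash
python3 -m crank '[[0,0,0,0,3,20,0],[0,0,0,0,3,50,0],[0,0,0,0,3,80,0],[0,0,0,0,3,94,0],[0,0,0,0,3,94,0]]'; python3 -m crank '[[0,0,0,0,0,0,0],[0,0,0,0,0,0,0]]'; python3 -c "
from geo import *
rows_to([.503,.2879,.0419],3.108)"
```

```text
clock: 24.22
position: [0.5027, 0.286, 0.1005]
orientation: [-3.141, -0.001, 3.107]
wrist_force: [-0.7, -0.6, -2.9]
width: 0.014
grasp_force: 30.0
clock: 24.48
position: [0.5032, 0.287, 0.1019]
orientation: [3.141, 0.001, 3.108]
wrist_force: [-0.6, -0.3, -1.7]
width: 0.0137
grasp_force: 30.0
now [0.5032 0.287  0.1019] [3.1409e+00 1.5000e-03 3.1081e+00] t 24.48 F [-0.6 -0.3 -1.7]
turn deg [0.04 0.09 0.  ] shift mm [ 0.3  0.9 60. ]
```

```bash
python3 -m crank '[[0,0,0,0,1,10,0],[0,0,0,0,1,20,0],[0,0,0,0,1,30,0],[0,0,0,0,1,40,0],[0,0,0,0,1,40,0]]'; python3 -m crank '[[0,0,0,0,0,5,0],[0,0,0,0,0,10,0],[0,0,0,0,0,15,0],[0,0,0,0,0,19,0],[0,0,0,0,0,19,0]]'; python3 -c "
from geo import *
rows_to([.503,.2879,.0419],3.108)"
```

```text
clock: 25.1
position: [0.5024, 0.2878, 0.0598]
orientation: [-3.141, -0.001, 3.108]
wrist_force: [-0.2, 0.5, -1.2]
width: 0.0135
grasp_force: 30.0
clock: 25.72
position: [0.5028, 0.288, 0.0419]
orientation: [3.142, 0.0, 3.108]
wrist_force: [-0.9, -0.2, -0.8]
width: 0.0141
grasp_force: 30.0
now [0.5028 0.288  0.0419] [3.1415e+00 1.0000e-04 3.1082e+00] t 25.73 F [-0.9 -0.2 -0.8]
turn deg [0.   0.   0.01] shift mm [-0.2 -0.  -0. ]
```

```bash
python3 -m crank '[[0,0,0,0,0,0,0.3],[0,0,0,0,0,0,0.6],[0,0,0,0,0,0,0.8],[0,0,0,0,0,0,0.8],[0,0,0,0,0,0,0.8]]'; python3 -m crank '[[0,0,0,0,0,0,0.8],[0,0,0,0,0,0,0.8],[0,0,0,0,0,-15,0.8],[0,0,0,0,0,-50,0.8],[0,0,0,0,0,-100,0.8]]'; python3 -m crank '[[0,0,0,0,0,-40,0.8],[0,0,0,0,0,-80,0.8],[0,0,0,0,0,-80,0.8],[0,0,0,0,0,-80,0.8]]'
python3 - <<'E'
from station import get_image
import cv2
b=get_image("side")["image"];a=cv2.imread("pics/side0.png")
u=lambda i:cv2.resize(i,None,fx=4,fy=4,interpolation=cv2.INTER_CUBIC)
for nm,(x,y,w,h) in {"toe":(199,270,10,16),"grip":(230,272,40,10),"cupsnear":(200,165,30,30),"tape":(280,208,18,34)}.items():
    m=cv2.matchTemplate(u(b[y-6:y+h+6,x-6:x+w+6]),u(a[y:y+h,x:x+w]),cv2.TM_CCOEFF_NORMED);_,v,_,l=cv2.minMaxLoc(m)
    print(nm,round(v,3),l[0]/4-6,l[1]/4-6)
# bolt handle ball: compare with first picture
n=get_image("side")["image"];x,y,w,h=210,170,16,14
m=cv2.matchTemplate(u(n[y-6:y+h+6,x-6:x+w+6]),u(a[y:y+h,x:x+w]),cv2.TM_CCOEFF_NORMED);print("handle",cv2.minMaxLoc(m))
E
```

```text
clock: 26.35
position: [0.5028, 0.288, 0.0419]
orientation: [3.141, 0.0, 3.108]
wrist_force: [-0.2, 0.4, 0.2]
width: 0.0586
grasp_force: 0.0
clock: 26.98
position: [0.5024, 0.2877, 0.1431]
orientation: [-3.141, -0.001, 3.108]
wrist_force: [0.1, 0.1, -0.4]
width: 0.0758
grasp_force: 0.0
clock: 27.48
position: [0.5024, 0.2878, 0.2219]
orientation: [3.142, -0.0, 3.108]
wrist_force: [0.1, -0.0, -0.4]
width: 0.0762
grasp_force: 0.0
toe 0.996 0.0 0.0
grip 0.928 0.0 -0.5
cupsnear 0.947 0.0 0.0
tape 0.998 0.0 0.0
handle (-0.2668774425983429, 0.8889912962913513, (2, 13), (25, 24))
```

The toe, grip and bolt handle are all back at their starting pixels to within half a pixel. The flap is open and the gripper is clear, so I'm handing in.

```bash
python3 -c "
from station import arm
print(arm.finish_job())"
```

```text
the job is handed in; nothing more can be done
None
```

The job is handed in at about 27.5 s, verdict not shown: bolt drawn about 33 mm to its stop (wrist force about 11 N), flap seen open, bolt eased back to shot, and rod back in its rest to within about 1–2 mm by image comparison.

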